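# Load the paint-drying spindle and switch its endless selector

## Task

Load the paint-drying spindle for its next run: first turn the endless selector so that its white pointer stands at the green dog (load), then take the orange keeper off the spindle and park it on the cork coaster, thread every coloured collar that is there down the stepped spindle, largest bore first, each fully home on its own step, and put the keeper back on top, fully seated. Only then turn the selector on to the red dog (run). Each time turn the selector the shorter way round; do not disturb the jars, tools, sanding block and tin lying about, and leave the selector at green while you load.

Things in the scene. Friction and masses are not known exactly. Their poses are not given: they have to be found in the camera images.
- spindle: fixed stepped aluminium spindle on a black foot (124 mm across, 12 mm high), left or right of the robot, the selector on the other side. Origin: on its axis at table height. Four steps, 54, 43, 32, 21 mm across, each 11 mm high (tops taper in 1.2 mm a side): seats at 12 (red), 23 (blue), 34 (yellow), 45 mm (white), keeper shoulder at 56 mm; a 10 mm tapered pin goes up to 66 mm
- collar_red_c (a point): red plastic collar, a plain ring 70 mm outside, 58 mm bore, 10 mm high, about 50 g, lying flat on the table at the start; the point is on its axis, half-way up (5 mm above its underside). Fully home its underside is 12 mm above the table on the spindle. May be absent
- collar_blue_c (a point): blue plastic collar, a plain ring 67 mm outside, 47 mm bore, 10 mm high, about 50 g, lying flat on the table at the start; the point is on its axis, half-way up (5 mm above its underside). Fully home its underside is 23 mm above the table on the spindle. May be absent
- collar_yellow_c (a point): yellow plastic collar, a plain ring 64 mm outside, 36 mm bore, 10 mm high, about 50 g, lying flat on the table at the start; the point is on its axis, half-way up (5 mm above its underside). Fully home its underside is 34 mm above the table on the spindle. May be absent
- collar_white_c (a point): white plastic collar, a plain ring 61 mm outside, 25 mm bore, 10 mm high, about 50 g, lying flat on the table at the start; the point is on its axis, half-way up (5 mm above its underside). Fully home its underside is 45 mm above the table on the spindle. May be absent
- keeper: orange keeper, at the start seated on top of the spindle: a round skirt 44 mm across and 14 mm high with a 15 mm bore from below (14 mm deep), carrying a solid round grip 30 mm across and 30 mm high; 44 mm high in all, about 80 g. Origin: on its axis at its underside; z up. Seated, its underside is 56 mm above the table
- keeper_grip (a point): middle of the keeper's round grip (30 mm across), on its axis, 29 mm above its underside
- coaster (a point): centre of the top of the fixed round cork coaster, 90 mm across, 4 mm high, on which the keeper is parked while loading
- selector (a joint): angle of the selector knob, rad, counter-clockwise positive seen from above; endless, no stops, it counts on beyond a full turn; it starts within 0.7 of 0. Light friction (about 0.05 N m), stays where it is left
- grip (a point): on the selector's vertical axis, 65 mm above the table, where to grip: black bar handle 70 mm long, 16 mm thick, 35 mm high (45 to 80 mm above the table). Its x axis runs along the bar to the pointer end. Under it a knob disc 92 mm across (top 45 mm above the table) on a round grey housing 156 mm across, 35 mm high
- pointer (a point): tip of the white pointer, on the rim of the knob's disc, 46 mm out from the axis and 45 mm above the table; its x axis points outwards. The white stripe on top of the bar lies on the same side of the axis
- green_dog (a point): centre of the top of the fixed green dog (round stud, 14 mm across, 10 mm high) on the selector housing, about 62 mm from the axis; the load position. The green and red dogs change places from start to start, each about 1.9 rad to one side of the zero
- red_dog (a point): the same for the red dog; the run position
- jar_a (a point): bystander: paint jar with a blue lid, 36 mm across, 45 mm high; point half-way up
- jar_b (a point): bystander: paint jar with an orange lid, 36 mm across, 45 mm high; point half-way up
- sander (a point): bystander: cork sanding block, 40 x 75 x 22 mm; point at its centre
- driver (a point): bystander: screwdriver, 160 mm long, lying; point at its middle
- brush (a point): bystander: brush, 160 mm long, lying; point at its middle
- tin (a point): bystander: flat aluminium tin, 64 mm across, 28 mm high; point half-way up
There are look-alikes about, which are no part of the job. What is shaped like the part that bears collar_red_c but black, grey or pink is not meant.

How it is judged:
By the outcome, as a careful person would: the job done as asked, in the order asked, and still so for the second after the job is handed in, with the robot touching nothing.
Of collar_red, collar_blue, collar_yellow, collar_white only 2 to 4 are there at a start; the rules pass over those that are not, and their reading is None.
At some moment in a run one of collar_red, collar_blue, collar_yellow, collar_white may be knocked a few centimetres aside while the robot is not near it.
It also fails if it takes over 210 s, if anything falls off the work surface, if the arm or the gripper's body presses on something with over 40 N, if the wrist force passes 120 N, or if a joint passes its speed limit or range.

## Robot

A 6-joint arm with a two-finger parallel gripper is mounted at the origin on the work surface. World frame = base frame: x ahead of the robot, y to its left, z up, the work surface at z = 0. Lengths are in mm, angles in rad, forces in N, time in s.
With the tool pointing down it reaches from about 350 to 975 mm from the base axis. Payload 7.1 kg.
Tool frame: the origin (TCP) lies between the finger pads; the fingertips stand 19 mm ahead of it and the grasp point (between the pads) is the TCP (ctrl.tcp_to_tips is the distance from the TCP to the fingertips, in mm); z points along the fingers, y is the line along which they close (so a half turn about z gives the same grasp; the last joint's range is limited). The gripper opens to 88 mm and grips with 3 to 60 N. Pads are 20 mm wide; open, the fingers measure 115 mm over their backs; the gripper's body (75 mm by 178 mm) begins 61 mm behind the grasp point.
Start: joints at [1.315, 0.423, 1.63, -0, 1.089, -0.019], TCP at [146.589, 607.55, 241.675] pointing down, gripper open.
Joint ranges: [-3, 3], [-0.9, 2.11], [0.09, 2.58], [-1.31, 4.45], [0.11, 2.69], [-2.54, 2.54]. Speed limits (rad/s): [2.39, 2.39, 3.01, 3.14, 3.14, 3.14].

## Interface

Orientations are given as a rotation vector (axis times angle).
In Python, from workcell import status, optics, ctrl gives the robot as it stands. The module is installed in compiled form; this text tells all that it offers.
- The arm moves only by the shell command python3 -m inch 'ROWS'. ROWS is JSON, a list that holds one entry, the list of rows, each a list of 7 numbers: the shift along the tool's x, y, z in mm, then the turn, a rotation vector about the tool's x, y, z in rad, then the opening in per cent of the stroke, from 0 (shut) to 100 (fully open). A call has 1 to 20 rows; each row is the pose to reach, as a shift and turn from the pose commanded when the call began, along the tool's axes at that moment; what a row does not reach only later rows make up. A row lasts 1/10 s, in which the tool goes at most 50 mm and 8.59 degrees, less where a joint would pass 70% of its speed; a pose out of reach is approached as far as the arm can. A call with a gripper value outside its range is refused whole. The fingers move at their own pace and stop on an object; the grip force is fixed at half the most. Time passes only in rows, so rows that repeat a pose let the fingers close. It gives the time, the measured TCP pose, the force, the opening and the grip force at its end, in the units of the state.
- status.get_obs(): the state, without advancing time (a new reading comes with each control period).
- optics.get_image(name): name is "side" or "top" or "wrist"; returns a dict with "frame" (480x640x3 uint8, red, green, blue), "fx", "fy", "cx", "cy" (pixels), "rvec" (rotation vector, rad) and "tvec" (3), from world to camera coordinates, as OpenCV has them; the wrist camera has in their place "hand_eye" (4x4, takes a point from camera to tool coordinates, whose origin is the TCP and whose axes are the flange's). Camera axes: x right, y down, z forward; pixel columns grow to the right and rows downward; lengths in mm; the calibration is good to about 2 mm. A picture is of the moment at which its call begins: read the wrist's pose just before it. There is no depth.
- ctrl.close_job(): hands the job in; it is judged then, once.
The state is a dict: "t": time; "qpos": joint angles; "qvel": joint speeds; "joint_torque": joint torques, N m; "ee_pos": TCP position; "orientation": TCP orientation; "ft_force": force on the tool from outside, world axes, zero at the start; "moment": the same for the moment, N m; "width": finger opening in mm; "grasp_force": force on a finger pad.
Only numpy, scipy, OpenCV 4.12 (cv2) and the standard library are available. Lean on these libraries where they do the work, as an engineer would, in place of code of your own. Each camera call takes 0.05 s, during which the arm holds its last target. There are 200 camera calls.

## Working session

There is one attempt and no reset: what is moved stays moved. The work goes in short steps, Python scripts to look and compute and a shell command to move; the robot and the scene stay as the last step left them, time stands still between calls to the robot, and variables do not carry over. Pictures are saved under pics/ and viewed, at most 14 in all, crops included, and the job is handed in when it is done.

```bash
mkdir -p pics; cat > h.py <<'E'
import numpy as np, cv2
from scipy.spatial.transform import Rotation as R
from workcell import status, optics, ctrl
def get(name):
    s=status.get_obs(); d=optics.get_image(name)
    K=np.array([[d['fx'],0,d['cx']],[0,d['fy'],d['cy']],[0,0,1.]])
    if name=='wrist':
        T=np.eye(4); T[:3,:3]=R.from_rotvec(s['orientation']).as_matrix(); T[:3,3]=s['ee_pos']
        M=T@np.array(d['hand_eye']); Rw=M[:3,:3]; o=M[:3,3]
    else:
        Rc=R.from_rotvec(d['rvec']).as_matrix(); Rw=Rc.T; o=-Rc.T@np.array(d['tvec'])
    return d['frame'],K,Rw,o
def ray(c,u,v,z):
    _,K,Rw,o=c; d=Rw@np.linalg.solve(K,[u,v,1.]); return o+d*(z-o[2])/d[2]
def proj(c,p):
    _,K,Rw,o=c; q=K@(Rw.T@(np.array(p)-o)); return q[:2]/q[2]
def save(n,f): cv2.imwrite('pics/'+n+'.png',cv2.cvtColor(f,cv2.COLOR_RGB2BGR))
def totool(p):
    s=status.get_obs(); return R.from_rotvec(s['orientation']).inv().apply(np.array(p)-s['ee_pos'])
E
python3 - <<'E'
from h import *
for n in ('top','side'):
    c=get(n); save(n+'0',c[0]); print(n,c[3],c[1][0,0]); np.save(n+'0.npy',np.array([0]))
s=status.get_obs(); print({k:np.round(v,3) for k,v in s.items()}); print(R.from_rotvec(s['orientation']).as_matrix().round(3))
E
```

```text
top [ 390.29316786   11.98641232 1181.8662905 ] 580.0570189248501
side [ 297.96110906 -983.80538685  853.5008132 ] 598.102528576656
{'t': np.float64(0.1), 'qpos': array([ 1.315,  0.424,  1.631,  0.   ,  1.089, -0.019]), 'qvel': array([-0.001,  0.001, -0.003, -0.   , -0.001, -0.   ]), 'joint_torque': array([-0.0000e+00, -5.4561e+01, -2.7432e+01,  6.5000e-02,  1.9000e-02,
       -0.0000e+00]), 'ee_pos': array([146.472, 607.104, 241.006]), 'orientation': array([-3.710e-01, -3.119e+00,  2.000e-03]), 'ft_force': array([-0.631, -0.344, -0.381]), 'moment': array([-0.017, -0.039,  0.034]), 'grasp_force': np.float64(0.0), 'width': np.float64(87.9)}
[[-0.972  0.235 -0.   ]
 [ 0.235  0.972 -0.001]
 [ 0.    -0.001 -1.   ]]
```

View pics/top0.png

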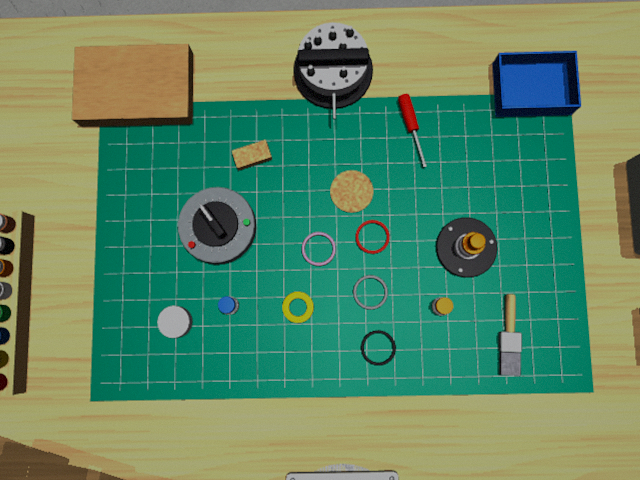

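View pics/side0.png

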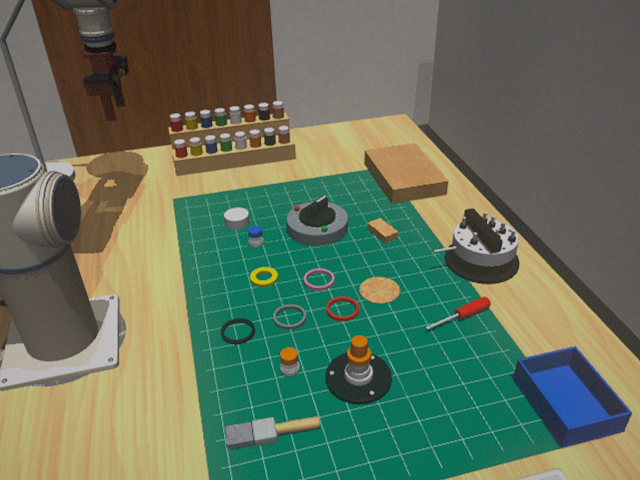

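The top view shows the red ring at (372,237), yellow at (297,307), the keeper at (474,243), the coaster at (351,191) and the selector at (215,224), with its green dog at (247,222) and red dog at (192,245). The rings are red, yellow, pink (319,249), grey (370,292) and black (378,348). Only the red and yellow ones fit; there is no blue or white ring, and the disc at (174,322) is the tin.

```bash
cat >> h.py <<'E'
def blob(f,lo,hi,roi):
    x0,y0,x1,y1=roi; h=cv2.cvtColor(f[y0:y1,x0:x1],cv2.COLOR_RGB2HSV)
    lo=np.array(lo);hi=np.array(hi)
    m=cv2.inRange(h,lo,hi)
    cs,_=cv2.findContours(m,cv2.RETR_EXTERNAL,cv2.CHAIN_APPROX_NONE)
    if not cs: return None
    k=max(cs,key=cv2.contourArea)[:,0,:]+[x0,y0]
    return k
def circ(c,k,z):
    p=np.array([ray(c,u,v,z)[:2] for u,v in k]); (x,y),r=cv2.minEnclosingCircle(p.astype(np.float32)); 
    A=np.c_[2*p,np.ones(len(p))]; s=np.linalg.lstsq(A,(p**2).sum(1),rcond=None)[0]
    return np.round([s[0],s[1],np.sqrt(s[2]+s[0]**2+s[1]**2)],1)
E
python3 - <<'E'
from h import *
c=get('top'); f=c[0]
print('red',circ(c,blob(f,(0,130,80),(6,255,255),(345,210,400,265)),10))
print('yel',circ(c,blob(f,(22,130,80),(34,255,255),(270,280,325,335)),10))
print('coaster',circ(c,blob(f,(8,60,80),(24,255,255),(320,160,380,222)),4))
print('foot',circ(c,blob(f,(0,0,0),(179,255,70),(425,205,510,285)),12))
print('keepertop',circ(c,blob(f,(8,150,190),(20,255,255),(462,228,490,256)),100))
print('housing',circ(c,blob(f,(0,0,60),(179,60,200),(170,180,262,270)),35))
print('green',circ(c,blob(f,(45,120,110),(70,255,255),(235,210,256,232)),45))
print('redd',circ(c,blob(f,(0,120,80),(6,255,255),(183,235,202,255)),45))
big=np.hstack([cv2.resize(f[175:275,165:265],(400,400),interpolation=2),cv2.resize(f[210:310,300:400],(400,400),interpolation=2)]); save('crop1',big)
E
```

```text
red [568.8 -73.2  33.4]
yel [428.6  81.2  30.4]
coaster [665.9 -34.2  42. ]
foot [ 542.7 -262.4   60.7]Traceback (most recent call last):
  File "<stdin>", line 7, in <module>
  File "h.py", line 29, in circ
    p=np.array([ray(c,u,v,z)[:2] for u,v in k]); (x,y),r=cv2.minEnclosingCircle(p.astype(np.float32));
                                            ^
TypeError: 'NoneType' object is not iterable
```

```bash
python3 - <<'E'
from h import *
c=get('top'); f=c[0]
print('keepertop',circ(c,blob(f,(8,120,130),(22,255,255),(460,226,490,256)),93))
print('housing',circ(c,blob(f,(0,0,60),(179,60,200),(170,180,262,270)),35))
g=circ(c,blob(f,(45,120,90),(72,255,255),(235,210,256,232)),45);print(g)
r=circ(c,blob(f,(0,120,80),(8,255,255),(183,235,202,255)),45);print(r)
big=np.hstack([cv2.resize(f[175:275,165:265],(400,400),interpolation=2),cv2.resize(f[210:310,300:400],(400,400),interpolation=2)]); save('crop1',big)
E
```

```text
keepertop [ 540.9 -258.7   19.6]
housing [596.4 241.8  76. ]
[598.9 179.1   5.8]
[556.  288.9   6. ]
```

View pics/crop1.png

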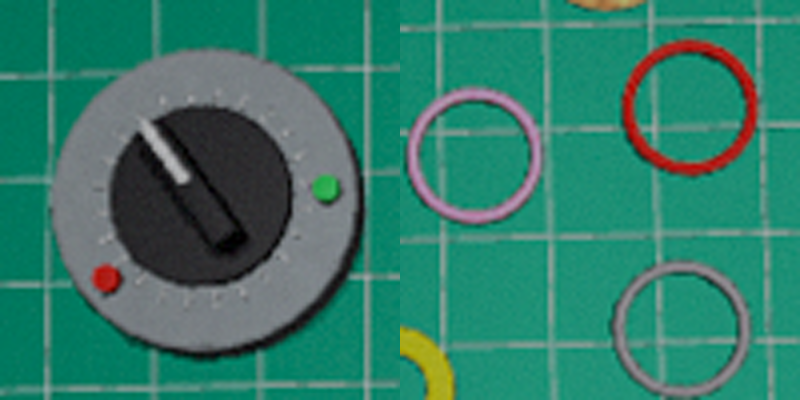

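The crop confirms two things. The pointer/stripe points up-left (bar ends at (140,122) and (230,245) in the crop), so its heading is about 0.63 rad. The true red ring is at crop (690,108), beside the pink and grey decoys. Green heads -1.53 and red 2.28, so both turns go clockwise: -2.16, then about -2.47.

```bash
python3 -m inch '[[[-50,-24,0,0,0,-0.08,100],[-100,-48,0,0,0,-0.16,100],[-150,-71,0,0,0,-0.24,100],[-200,-95,0,0,0,-0.32,100],[-245,-117,0,0,0,-0.4,100],[-290,-138,0,0,0,-0.48,100],[-335,-160,0,0,0,-0.56,100],[-380,-181,0,0,0,-0.64,100],[-425,-202,0,0,0,-0.72,100],[-470,-224,0,0,0,-0.8,100],[-500,-238,0,0,0,-0.87,100],[-523,-249,0,0,0,-0.87,100],[-523,-249,0,0,0,-0.87,100],[-523,-249,0,0,0,-0.87,100],[-523,-249,0,0,0,-0.87,100]]]'
python3 - <<'E'
from h import *
c=get('wrist'); save('w1',c[0]); s=status.get_obs(); print(s['ee_pos'],s['qpos'].round(2)); M=R.from_rotvec(s['orientation']).as_matrix(); print(np.arctan2(M[1,1],M[0,1]), totool([596.4,241.8,68])); print(proj(c,[596.4,241.8,80]),c[3])
E
```

```text
t: 1.7
ee_pos: [595.5, 243.5, 241.4]
orientation: [0.979, -2.984, -0.0]
ft_force: [-0.2, 1.1, -0.7]
width: 87.9
grasp_force: 0.0
[595.43406028 243.76496606 241.5768544 ] [ 0.37  0.45  1.59  0.    1.11 -1.84]
2.205336113420113 [  0.28115712  -2.22663616 173.57615492]
[315.22169041 227.85324758] [541.31848314 203.34666501 384.21667851]
```

View pics/w1.png

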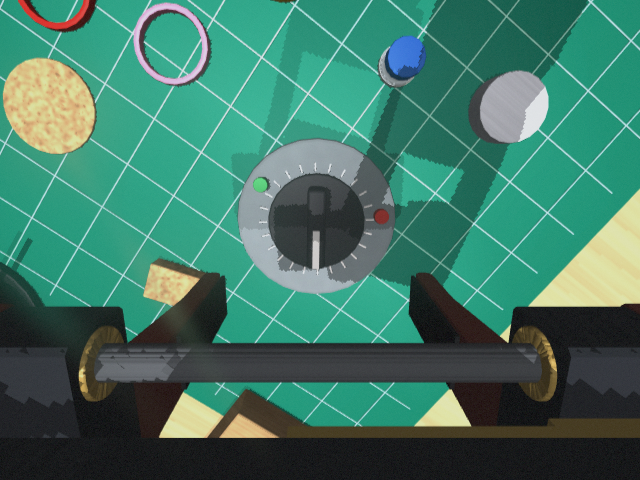

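The wrist view shows the bar vertical between the fingers: stripe at (316,250), green dog at (261,185), red dog at (381,216). I'll measure the centre from close by.

```bash
python3 - <<'E'
from h import *
c=get('wrist'); f=c[0]
g=circ(c,blob(f,(45,80,80),(75,255,255),(248,172,275,198)),45)
r=circ(c,blob(f,(0,100,60),(8,255,255),(368,203,394,230)),45)
st=blob(f,(0,0,140),(179,60,255),(308,228,324,272)); P=np.array([ray(c,u,v,80)[:2] for u,v in st]); 
print(g,r); vx=cv2.fitLine(P.astype(np.float32),2,0,.01,.01).ravel(); print(vx, len(st))
# centre from dogs: both 62 from axis
m=(g[:2]+r[:2])/2; d=r[:2]-g[:2]; L=np.hypot(*d); h=np.sqrt(62**2-L*L/4); n=np.array([-d[1],d[0]])/L
print(m+h*n,m-h*n)
E
```

```text
[599.6 180.6   6.6] [556.8 289.6   6.7]
[7.9969221e-01 6.0041016e-01 6.1569867e+02 2.5626703e+02] 108
[559.21984243 227.64724088] [597.18015757 242.55275912]
```

```bash
python3 -m inch '[[[0,-2,50,0,0,0,100],[0,-2,100,0,0,0,100],[0,-2,130,0,0,0,100],[0,-2,150,0,0,0,100],[0,-2,165,0,0,0,100],[0,-2,172,0,0,0,100],[0,-2,172,0,0,0,100],[0,-2,172,0,0,0,0],[0,-2,172,0,0,0,0],[0,-2,172,0,0,0,0],[0,-2,172,0,0,0,0],[0,-2,172,0,0,0,0],[0,-2,172,0,0,0,0],[0,-2,172,0,0,0,0],[0,-2,172,0,0,0,0],[0,-2,172,0,0,0,0]]]'
```

```text
t: 3.4
ee_pos: [597.7, 241.2, 69.6]
orientation: [0.978, -2.985, -0.0]
ft_force: [-3.6, 5.7, -0.2]
width: 19.2
grasp_force: 4.6
```

```bash
python3 -m inch '[[[0,0,0,0,0,0,0],[0,0,0,0,0,0,0],[0,0,0,0,0,0,0]]]'; python3 -m inch '[[[0,0,0,0,0,0.14,0],[0,0,0,0,0,0.28,0],[0,0,0,0,0,0.42,0],[0,0,0,0,0,0.56,0],[0,0,0,0,0,0.7,0],[0,0,0,0,0,0.84,0],[0,0,0,0,0,0.98,0],[0,0,0,0,0,1.12,0],[0,0,0,0,0,1.26,0],[0,0,0,0,0,1.4,0],[0,0,0,0,0,1.54,0],[0,0,0,0,0,1.68,0],[0,0,0,0,0,1.82,0],[0,0,0,0,0,1.96,0],[0,0,0,0,0,2.1,0],[0,0,0,0,0,2.17,0],[0,0,0,0,0,2.17,0],[0,0,0,0,0,2.17,0],[0,0,0,0,0,2.17,0]]]'
python3 - <<'E'
from h import *
s=status.get_obs(); M=R.from_rotvec(s['orientation']).as_matrix(); print(np.arctan2(-M[1,0],-M[0,0]),np.arctan2(M[1,1],M[0,1])-np.pi/2,s['qpos'].round(2))
E
```

```text
t: 3.7
ee_pos: [596.6, 242.4, 69.6]
orientation: [0.977, -2.984, -0.003]
ft_force: [-4.4, 6.3, 1.3]
width: 15.8
grasp_force: 30.0
t: 5.6
ee_pos: [597.3, 243.6, 69.6]
orientation: [-2.182, -2.257, -0.003]
ft_force: [-2.4, 11.4, -0.8]
width: 16.0
grasp_force: 30.0
-1.5371570384613495 -1.5371568685286785 [0.37 0.67 1.67 0.   0.8  0.33]
```

```bash
python3 -m inch '[[[0,0,0,0,0,0,100],[0,0,0,0,0,0,100],[0,0,0,0,0,0,100],[0,0,0,0,0,0,100],[0,0,0,0,0,0,100],[0,0,0,0,0,0,100],[0,0,-15,0,0,0,100],[0,0,-50,0,0,0,100],[0,0,-100,0,0,0,100],[0,0,-150,0,0,0,100],[0,0,-170,0,0,0,100],[0,0,-170,0,0,0,100]]]'; python3 -m inch '[[[-48,0,0,0,0,0,100],[-96,-5,0,0,0,0,100],[-144,-10,0,0,0,0,100],[-192,-15,0,0,0,0,100],[-240,-20,0,0,0,0,100],[-288,-30,0,0,0,0,100],[-336,-35,0,0,0,0,100],[-384,-40,0,0,0,0,100],[-432,-45,0,0,0,0,100],[-470,-50,0,0,0,0,100],[-490,-55,0,0,0,0,100],[-490,-55,0,0,0,0,100],[-490,-55,0,0,0,0,100],[-490,-55,0,0,0,0,100],[-490,-55,0,0,0,0,100]]]'
python3 - <<'E'
from h import *
c=get('wrist'); save('w2',c[0]); t=get('top'); s=status.get_obs(); print(s['ee_pos'],s['qpos'].round(2),totool([541.5,-260.5,85]))
print('keeper px',proj(c,[541.5,-260.5,100]),proj(c,[541.5,-260.5,12]))
f=t[0]; save('t2',cv2.resize(f[175:275,165:265],(400,400),interpolation=2))
E
```

```text
t: 6.8
ee_pos: [599.9, 242.0, 245.3]
orientation: [2.181, 2.256, 0.012]
ft_force: [-0.2, 0.5, 0.0]
width: 88.0
grasp_force: 0.0
t: 8.3
ee_pos: [559.6, -249.1, 239.5]
orientation: [-2.181, -2.26, 0.0]
ft_force: [-1.0, 0.5, -0.5]
width: 87.9
grasp_force: 0.0
[ 559.70893977 -249.32357048  239.70741873] [-0.44  0.41  1.66  0.    1.07 -0.47] [-10.53911795 -18.59178332 154.70661285]
keeper px [293.60748394 249.06476192] [299.02202994 226.05767604]
```

View pics/w2.png

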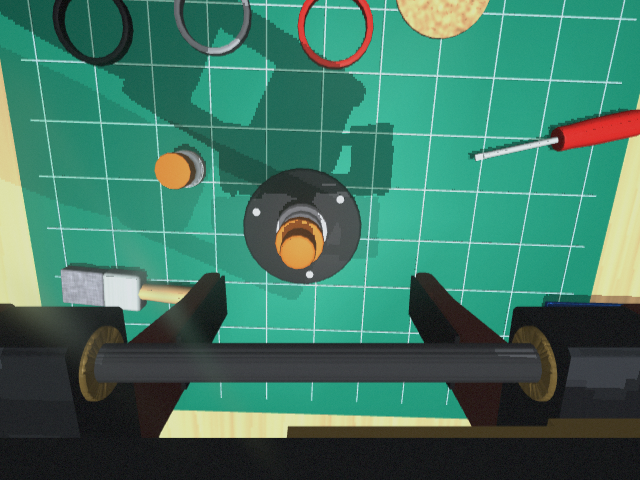

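View pics/t2.png

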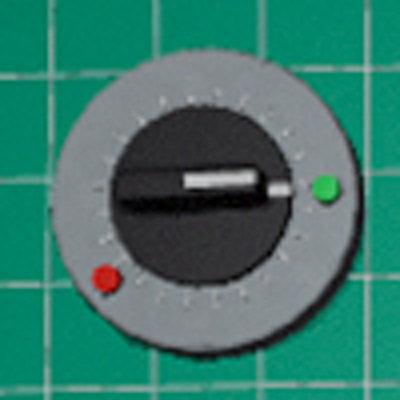

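The selector now points at green: pointer at (280,188), dog at (325,187). The wrist view shows the keeper top at (299,250) on the foot centred near (302,226). The orange-lidded jar at (173,170) is a bystander.

```bash
python3 - <<'E'
from h import *
c=get('wrist'); f=c[0]
k=blob(f,(5,140,200),(22,255,255),(270,222,330,280)); print(cv2.boundingRect(k)); e=cv2.minEnclosingCircle(k)[:]; print(e, circ(c,k,100))
k=blob(f,(0,0,0),(179,255,75),(235,160,370,270)); p=cv2.convexHull(k)[:,0]; p=p[p[:,1]<262]; print('foot',circ(c,p,12))
r=blob(f,(0,130,60),(6,255,255),(290,0,385,75)); print('red',circ(c,r,10))
m=cv2.inRange(cv2.cvtColor(f,cv2.COLOR_RGB2HSV),np.array((0,0,170)),np.array((179,60,255)))
for u,v in((256,212),(340,199),(309,274)): print(ray(c,u,v,13)[:2])
E
```

```text
(279, 223, 44, 46)
((300.83978271484375, 244.70718383789062), 24.013811111450195) [ 547.2 -258.4   15.5]
foot [ 544.4 -261.7   60.9]
red [570.3 -73.9  31.4]
[ 497.28039715 -247.38245548]
[ 582.79045755 -231.0734765 ]
[ 553.55438656 -312.81784293]
```

```bash
python3 -m inch '[[[-13,-16,0,0,0,0,100],[-13,-16,50,0,0,0,100],[-13,-16,90,0,0,0,100],[-13,-16,120,0,0,0,100],[-13,-16,140,0,0,0,100],[-13,-16,147,0,0,0,100],[-13,-16,147,0,0,0,100],[-13,-16,147,0,0,0,40],[-13,-16,147,0,0,0,40],[-13,-16,147,0,0,0,40]]]'; python3 -m inch '[[[0,0,0,0,0,0,0],[0,0,0,0,0,0,0],[0,0,0,0,0,0,0],[0,0,0,0,0,0,0],[0,0,0,0,0,0,0],[0,0,0,0,0,0,0]]]'
```

```text
t: 9.45
ee_pos: [544.6, -264.2, 93.9]
orientation: [2.182, 2.258, 0.001]
ft_force: [-0.9, -0.2, -0.5]
width: 67.3
grasp_force: 0.0
t: 10.05
ee_pos: [543.9, -263.9, 92.7]
orientation: [-2.183, -2.259, 0.0]
ft_force: [-0.1, 0.3, 0.4]
width: 29.2
grasp_force: 30.0
```

```bash
python3 -m inch '[[[0,0,-20,0,0,0,0],[0,0,-50,0,0,0,0],[0,0,-80,0,0,0,0],[42,24,-80,0,0,0,0],[84,48,-80,0,0,0,0],[126,72,-80,0,0,0,0],[168,96,-80,0,0,0,0],[200,115,-80,0,0,0,0],[226,130,-80,0,0,0,0],[226,130,-80,0,0,0,0],[226,130,-60,0,0,0,0],[226,130,-20,0,0,0,0],[226,130,20,0,0,0,0],[226,130,40,0,0,0,0],[226,130,45,0,0,0,0],[226,130,48,0,0,0,0],[226,130,50,0,0,0,0],[226,130,50,0,0,0,0]]]'
python3 - <<'E'
from h import *
s=status.get_obs();print(s['ee_pos'],s['width'],s['ft_force'])
E
```

```text
t: 11.85
ee_pos: [666.9, -33.9, 43.9]
orientation: [2.182, 2.258, 0.002]
ft_force: [-0.9, -0.0, -0.8]
width: 29.5
grasp_force: 30.0
[666.94143698 -33.87870745  43.92897139] 29.461811164638224 [-0.94323951 -0.04671102 -0.83653905]
```

```bash
python3 -m inch '[[[0,0,1.5,0,0,0,0],[0,0,3,0,0,0,0],[0,0,3,0,0,0,0],[0,0,3,0,0,0,0]]]';  python3 -m inch '[[[0,0,0,0,0,0,70],[0,0,0,0,0,0,70],[0,0,0,0,0,0,70],[0,0,0,0,0,0,70],[0,0,0,0,0,0,70],[0,0,-30,0,0,0,100],[0,0,-70,0,0,0,100],[0,0,-120,0,0,0,100],[-40,-70,-140,0,0,0,100],[-40,-100,-140,0,0,0,100],[-40,-100,-140,0,0,0,100],[-40,-100,-140,0,0,0,100],[-40,-100,-140,0,0,0,100]]]'
python3 - <<'E'
from h import *
c=get('wrist'); save('w3',c[0]); f=c[0]; s=status.get_obs(); print(s['ee_pos'],s['qpos'].round(2))
print('red',circ(c,blob(f,(0,130,60),(6,255,255),(150,60,480,300)),10)); t=get('top')
print('red',circ(t,blob(t[0],(0,130,80),(6,255,255),(345,210,400,265)),10)); print('park',proj(c,[666.9,-33.9,4]))
E
```

```text
t: 12.25
ee_pos: [666.7, -33.7, 40.7]
orientation: [2.183, 2.258, 0.001]
ft_force: [-1.5, -0.1, 5.7]
width: 29.3
grasp_force: 30.0
t: 13.55
ee_pos: [568.9, -77.0, 179.9]
orientation: [2.183, 2.258, 0.002]
ft_force: [0.4, 0.0, -0.3]
width: 87.9
grasp_force: 0.0
[569.16503351 -76.79640934 179.685695  ] [-0.15  0.43  1.79  0.    0.92 -0.19]
red [570.3 -71.9  33.9]
red [601.  -62.3   2.7]
park [430.79350882 181.30791669]
```

View pics/w3.png

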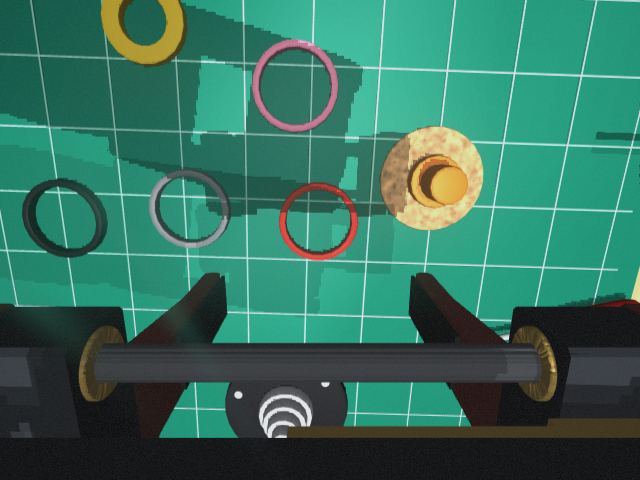

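The keeper stands on the coaster at (440,182). The red ring is at (318,221), with the grey decoy at (189,208) and pink at (295,86), and the spindle is now bare. I'll grasp the red ring.

```bash
python3 -m inch '[[[5,1,40,0,0,0,100],[5,1,85,0,0,0,100],[5,1,120,0,0,0,100],[5,1,140,0,0,0,100],[5,1,150,0,0,0,100],[5,1,157,0,0,0,100],[5,1,157,0,0,0,100],[5,1,157,0,0,0,100]]]'; python3 -m inch '[[[0,0,0,0,0,0,0],[0,0,0,0,0,0,0],[0,0,0,0,0,0,0],[0,0,0,0,0,0,0],[0,0,0,0,0,0,0]]]'
```

```text
t: 14.45
ee_pos: [569.3, -72.0, 23.5]
orientation: [2.182, 2.258, 0.001]
ft_force: [-0.5, 0.3, 0.5]
width: 88.1
grasp_force: 0.0
t: 14.95
ee_pos: [569.0, -72.1, 23.5]
orientation: [2.182, 2.258, 0.001]
ft_force: [-0.6, 0.2, 6.6]
width: 69.2
grasp_force: 30.0
```

```bash
python3 -m inch '[[[0,0,-20,0,0,0,0],[0,0,-60,0,0,0,0],[0,0,-100,0,0,0,0],[-35,-6,-130,0,0,0,0],[-75,-12,-150,0,0,0,0],[-115,-18,-180,0,0,0,0],[-155,-25,-206,0,0,0,0],[-180,-30,-206,0,0,0,0],[-191,-32,-206,0,0,0,0],[-191,-32,-206,0,0,0,0],[-191,-32,-206,0,0,0,0],[-191,-32,-206,0,0,0,0]]]'
python3 - <<'E'
from h import *
c=get('wrist'); s=status.get_obs(); print(s['ee_pos'],s['width']); save('w4',c[0][100:400,120:520].repeat(2,0).repeat(2,1))
print(proj(c,[544,-263,12]),proj(c,[544,-263,56]))
E
```

```text
t: 16.15
ee_pos: [542.8, -262.4, 227.8]
orientation: [-2.181, -2.259, 0.0]
ft_force: [-0.4, -0.4, -0.9]
width: 69.6
grasp_force: 30.0
[ 542.90811495 -262.45545768  227.96592273] 68.75186819204735
[318.22581    218.74431918] [318.24525393 228.2146837 ]
```

View pics/w4.png

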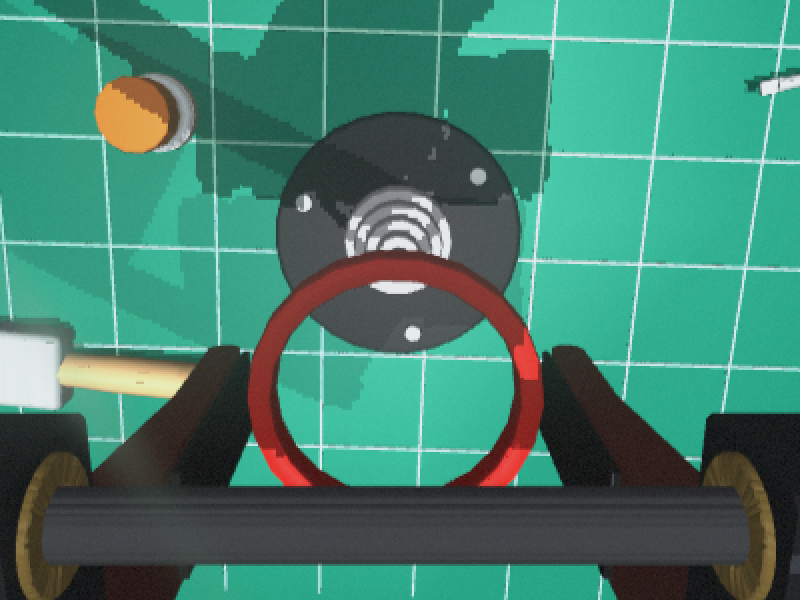

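The foot fills crop (277–520, 112–353), its screws are at (304,203), (478,177) and (413,334), and the red ring held level is centred near crop (395,380).

```bash
python3 - <<'E'
from h import *
c=get('wrist'); f=c[0]
sc=np.array([ray(c,120+a/2,100+b/2,13)[:2] for a,b in((304,203),(478,177),(413,334))]); print(sc,sc.mean(0))
h=cv2.cvtColor(f,cv2.COLOR_RGB2HSV)
m=cv2.inRange(h,np.array((0,0,0)),np.array((179,255,88)));m[:,:250]=0;m[:,392:]=0;m[:150]=0;m[230:]=0
k=max(cv2.findContours(m,0,1)[0],key=cv2.contourArea); p=cv2.convexHull(k)[:,0]
p=np.array([q for q in p if q[1]<228]);print('foot',circ(c,p,12))
m=cv2.inRange(h,np.array((0,130,50)),np.array((8,255,255)));m[:,:235]=0;m[:,405:]=0;m[:215]=0;m[342:]=0
k=max(cv2.findContours(m,0,1)[0],key=cv2.contourArea);k=cv2.convexHull(k)[:,0]
k=np.array([q for q in k if q[1]<335]);
for z in(212,214.5): print('ring',circ(c,k,z))
E
```

```text
[[ 498.00586857 -247.20637841]
 [ 582.99402545 -231.50439029]
 [ 554.50180957 -313.29194383]] [ 545.16723453 -264.00090417]
foot [ 543.7 -262.5   61.6]
ring [ 543.7 -263.4   34.7]
ring [ 543.6 -262.3   34.1]
```

```bash
python3 -m inch '[[[-0.5,0.7,40,0,0,0,0],[-0.5,0.7,80,0,0,0,0],[-0.5,0.7,115,0,0,0,0],[-0.5,0.7,130,0,0,0,0],[-0.5,0.7,138,0,0,0,0],[-0.5,0.7,144,0,0,0,0],[-0.5,0.7,150,0,0,0,0],[-0.5,0.7,155,0,0,0,0],[-0.5,0.7,160,0,0,0,0],[-0.5,0.7,165,0,0,0,0],[-0.5,0.7,170,0,0,0,0]]]';python3 -m inch '[[[0,0,4,0,0,0,0],[0,0,8,0,0,0,0],[0,0,12,0,0,0,0],[0,0,16,0,0,0,0],[0,0,18,0,0,0,0],[0,0,20,0,0,0,0],[0,0,20,0,0,0,0]]]'
```

```text
t: 17.35
ee_pos: [543.8, -264.6, 58.6]
orientation: [2.183, 2.258, 0.0]
ft_force: [-0.0, -0.1, -1.0]
width: 69.0
grasp_force: 30.0
t: 18.05
ee_pos: [543.5, -264.4, 38.5]
orientation: [-2.183, -2.259, 0.0]
ft_force: [0.3, -0.7, -0.3]
width: 68.9
grasp_force: 30.0
```

```bash
python3 -m inch '[[[1,0,1.5,0,0,0,0],[1,0,3,0,0,0,0],[1,0,3.5,0,0,0,0],[1,0,3.5,0,0,0,0]]]'; python3 -m inch '[[[0,0,0,0,0,0,100],[0,0,0,0,0,0,100],[0,0,0,0,0,0,100],[0,0,0,0,0,0,100],[0,0,0,0,0,0,100],[0,0,-30,0,0,0,100],[0,0,-70,0,0,0,100],[0,0,-120,0,0,0,100],[0,0,-150,0,0,0,100],[0,0,-150,0,0,0,100],[0,0,-150,0,0,0,100]]]'
python3 - <<'E'
from h import *
c=get('wrist'); f=c[0];s=status.get_obs(); print(s['ee_pos'])
k=blob(f,(0,130,50),(8,255,255),(200,120,440,300)); k=cv2.convexHull(k)[:,0]
for z in (22,): print('ring',circ(c,k,z))
save('w5',f[110:350,160:480].repeat(2,0).repeat(2,1))
t=get('top'); y=circ(t,blob(t[0],(22,130,80),(34,255,255),(250,260,345,355)),10); print('yel',y,totool([y[0],y[1],22]))
E
```

```text
t: 18.45
ee_pos: [543.7, -263.4, 35.5]
orientation: [2.183, 2.259, 0.0]
ft_force: [-1.0, 1.0, 4.4]
width: 69.1
grasp_force: 30.0
t: 19.55
ee_pos: [543.7, -263.5, 185.6]
orientation: [2.182, 2.258, 0.001]
ft_force: [-0.2, 0.4, -0.3]
width: 87.8
grasp_force: 0.0
[ 542.95473674 -263.13886039  184.37371287]
ring [ 544.1 -263.2   34.4]
yel [428.6  81.2  30.4] [ 347.63487094 -101.88203453  162.35094533]
```

View pics/w5.png

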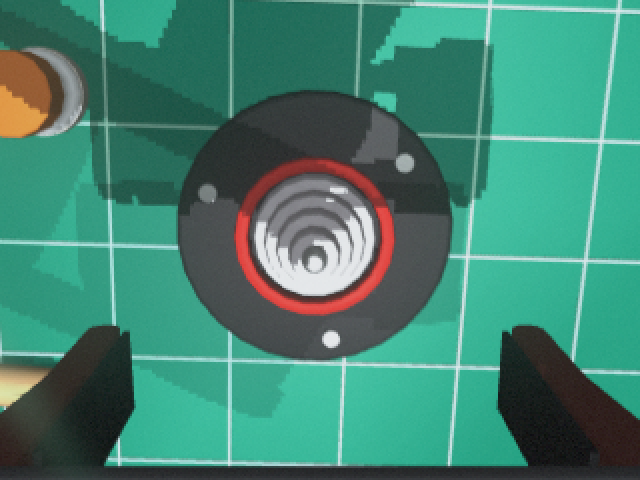

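Red is home: the ring at crop (315,237) is concentric with the spindle, lying flat at z 22. Next the yellow ring.

```bash
python3 -m inch '[[[45,-13,0,0,0,0,100],[90,-26,0,0,0,0,100],[135,-39,0,0,0,0,100],[180,-52,0,0,0,0,100],[225,-65,0,0,0,0,100],[270,-78,0,0,0,0,100],[310,-90,0,0,0,0,100],[340,-100,0,0,0,0,100],[348,-102,0,0,0,0,100],[348,-102,0,0,0,0,100],[348,-102,0,0,0,0,100],[348,-102,0,0,0,0,100]]]'
python3 - <<'E'
from h import *
c=get('wrist'); f=c[0];s=status.get_obs(); print(s['ee_pos'],s['qpos'].round(2))
k=blob(f,(22,130,50),(34,255,255),(200,120,440,300)); y=circ(c,k,10); print(y,totool([y[0],y[1],22]))
E
```

```text
t: 20.85
ee_pos: [430.2, 79.9, 184.9]
orientation: [-2.185, -2.257, 0.001]
ft_force: [0.3, -0.4, 0.3]
width: 87.5
grasp_force: 0.0
[430.24726515  79.87692257 184.96106708] [ 0.16  0.24  2.07 -0.    0.83  0.12]
[429.8  82.7  31. ] [  2.86236146  -0.31905822 162.96068325]
```

```bash
python3 -m inch '[[[3,-0.3,40,0,0,0,100],[3,-0.3,85,0,0,0,100],[3,-0.3,120,0,0,0,100],[3,-0.3,145,0,0,0,100],[3,-0.3,155,0,0,0,100],[3,-0.3,162,0,0,0,100],[3,-0.3,162,0,0,0,100],[3,-0.3,162,0,0,0,100],[3,-0.3,162,0,0,0,0],[3,-0.3,162,0,0,0,0],[3,-0.3,162,0,0,0,0],[3,-0.3,162,0,0,0,0],[3,-0.3,162,0,0,0,0],[3,-0.3,162,0,0,0,0]]]'; python3 -m inch '[[[0,0,0,0,0,0,0]]]'
```

```text
t: 22.3
ee_pos: [429.7, 84.0, 23.6]
orientation: [2.183, 2.259, 0.001]
ft_force: [-0.9, -0.1, 7.3]
width: 62.9
grasp_force: 30.0
t: 22.4
ee_pos: [429.7, 84.0, 23.6]
orientation: [2.183, 2.259, 0.001]
ft_force: [-0.4, 0.2, 7.3]
width: 62.8
grasp_force: 30.0
```

```bash
python3 -m inch '[[[0,0,-25,0,0,0,0],[0,0,-65,0,0,0,0],[0,0,-105,0,0,0,0],[0,0,-150,0,0,0,0],[-45,13,-165,0,0,0,0],[-90,26,-180,0,0,0,0],[-135,39,-204,0,0,0,0],[-180,52,-204,0,0,0,0],[-225,65,-204,0,0,0,0],[-270,78,-204,0,0,0,0],[-315,91,-204,0,0,0,0],[-340,99,-204,0,0,0,0],[-351,102,-204,0,0,0,0],[-351,102,-204,0,0,0,0],[-351,102,-204,0,0,0,0],[-351,102,-204,0,0,0,0]]]'
python3 - <<'E'
from h import *
c=get('wrist'); s=status.get_obs(); print(s['ee_pos'],s['width']); f=c[0]
h=cv2.cvtColor(f,cv2.COLOR_RGB2HSV)
m=cv2.inRange(h,np.array((22,130,50)),np.array((34,255,255)));m[:,:235]=0;m[:,405:]=0;m[:215]=0;m[342:]=0
k=max(cv2.findContours(m,0,1)[0],key=cv2.contourArea);k=cv2.convexHull(k)[:,0]
k=np.array([q for q in k if q[1]<335]);z=s['ee_pos'][2]-13.6
print('ring',circ(c,k,z))
k=blob(f,(0,130,50),(8,255,255),(240,150,400,255)); k=cv2.convexHull(k)[:,0]; print('red',circ(c,k,22))
save('w6',f[100:400,120:520].repeat(2,0).repeat(2,1))
E
```

```text
t: 24.0
ee_pos: [542.8, -261.9, 227.1]
orientation: [-2.181, -2.26, 0.0]
ft_force: [0.0, 0.7, -1.0]
width: 63.1
grasp_force: 30.0
[ 542.95365082 -261.93484974  227.24224918] 63.170066501838136
ring [ 543.5 -262.5   31.2]
red [ 544.3 -263.3   34.3]
```

View pics/w6.png

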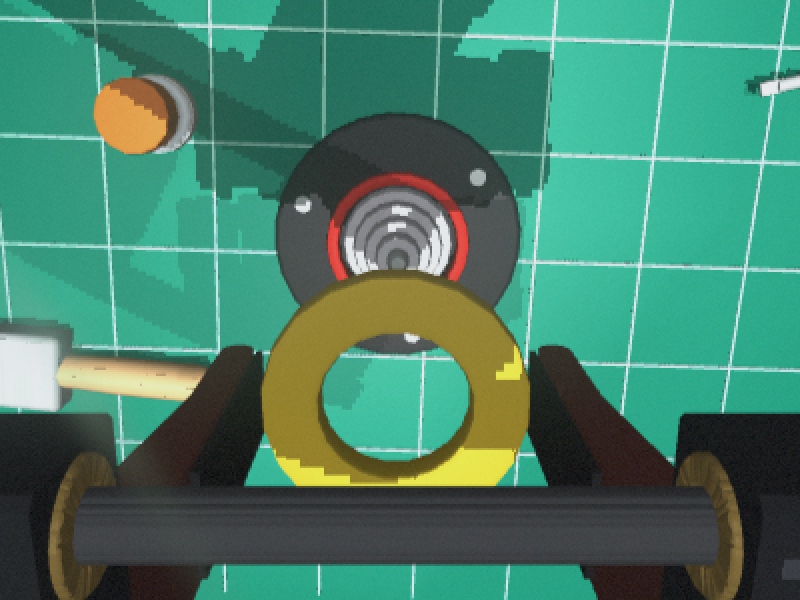

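```bash
python3 -m inch '[[[0,0.7,40,0,0,0,0],[0,0.7,80,0,0,0,0],[0,0.7,105,0,0,0,0],[0,0.7,115,0,0,0,0],[0,0.7,115,0,0,0,0],[0,0.7,115,0,0,0,0],[0,0.7,115,0,0,0,0]]]'
```

```text
t: 24.75
ee_pos: [545.1, -263.8, 113.9]
orientation: [2.181, 2.257, 0.001]
ft_force: [-0.1, 0.1, -0.1]
width: 62.9
grasp_force: 30.0
```

Ring underside is at about 90 mm. I'll correct by about -1.3 in x and +1.1 in y, then descend slowly.

```bash
python3 -m inch '[[[1,-1.2,3,0,0,0,0],[1,-1.2,8,0,0,0,0],[1,-1.2,13,0,0,0,0],[1,-1.2,18,0,0,0,0],[1,-1.2,23,0,0,0,0],[1,-1.2,28,0,0,0,0],[1,-1.2,32,0,0,0,0],[1,-1.2,36,0,0,0,0],[1,-1.2,40,0,0,0,0]]]';python3 -m inch '[[[0,0,3,0,0,0,0],[0,0,6,0,0,0,0],[0,0,9,0,0,0,0],[0,0,11,0,0,0,0],[0,0,13,0,0,0,0],[0,0,13,0,0,0,0]]]'
```

```text
t: 25.65
ee_pos: [542.8, -262.5, 71.8]
orientation: [2.183, 2.259, 0.0]
ft_force: [0.5, 0.1, -1.5]
width: 62.8
grasp_force: 30.0
t: 26.25
ee_pos: [542.6, -262.4, 58.9]
orientation: [-2.183, -2.259, 0.0]
ft_force: [0.2, -0.4, -1.1]
width: 62.9
grasp_force: 30.0
```

```bash
python3 -m inch '[[[0,0.7,0.7,0,0,0,0],[0,0.7,1.4,0,0,0,0],[0,0.7,1.8,0,0,0,0],[0,0.7,1.8,0,0,0,0]]]'; python3 -m inch '[[[0,0,0,0,0,0,100],[0,0,0,0,0,0,100],[0,0,0,0,0,0,100],[0,0,0,0,0,0,100],[0,0,0,0,0,0,100],[0,0,-30,0,0,0,100],[0,0,-70,0,0,0,100],[0,0,-120,0,0,0,100],[0,0,-130,0,0,0,100],[0,0,-130,0,0,0,100],[0,0,-130,0,0,0,100]]]'
python3 - <<'E'
from h import *
c=get('wrist'); f=c[0];s=status.get_obs(); print(s['ee_pos'],totool([666.5,-33.8,100]))
k=blob(f,(22,130,50),(34,255,255),(200,120,440,300)); k=cv2.convexHull(k)[:,0]
print('ring',circ(c,k,44))
save('w7',f[110:350,160:480].repeat(2,0).repeat(2,1))
E
```

```text
t: 26.65
ee_pos: [543.7, -262.5, 57.7]
orientation: [2.183, 2.259, 0.0]
ft_force: [-0.9, 0.9, 2.9]
width: 63.2
grasp_force: 30.0
t: 27.75
ee_pos: [542.7, -262.1, 186.4]
orientation: [-2.182, -2.258, 0.001]
ft_force: [0.3, -0.1, -1.0]
width: 87.9
grasp_force: 0.0
[ 542.40713786 -261.90363625  185.62973822] [223.63422982 131.99030592  85.60986958]
ring [ 544.2 -263.7   31.5]
```

View pics/w7.png

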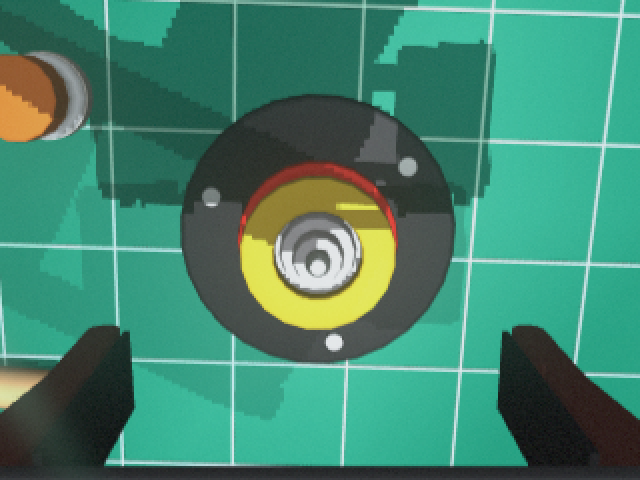

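Yellow is home at crop (318,252), level on its step. Now the keeper.

```bash
python3 -m inch '[[[42,24,0,0,0,0,100],[84,48,0,0,0,0,100],[126,72,0,0,0,0,100],[168,98,0,0,0,0,100],[205,120,0,0,0,0,100],[224,132,0,0,0,0,100],[224,132,0,0,0,0,100],[224,132,0,0,0,0,100],[224,132,30,0,0,0,100],[224,132,70,0,0,0,100]]]'
python3 - <<'E'
from h import *
s=status.get_obs(); print(s['ee_pos'],totool([666.7,-33.7,40.7]))
E
```

```text
t: 28.8
ee_pos: [668.4, -35.7, 118.0]
orientation: [2.183, 2.255, 0.003]
ft_force: [0.3, 0.0, -0.5]
width: 87.8
grasp_force: 0.0
[668.43401177 -35.73770188 118.00038849] [ 2.1405452  -1.92801182 77.29301342]
```

```bash
python3 -m inch '[[[2,-1.5,25,0,0,0,100],[2,-1.5,50,0,0,0,100],[2,-1.5,65,0,0,0,100],[2,-1.5,72,0,0,0,100],[2,-1.5,75,0,0,0,100],[2,-1.5,75,0,0,0,100]]]'; python3 -m inch '[[[0,0,0,0,0,0,0],[0,0,0,0,0,0,0],[0,0,0,0,0,0,0],[0,0,0,0,0,0,0],[0,0,0,0,0,0,0],[0,0,0,0,0,0,0],[0,0,0,0,0,0,0],[0,0,0,0,0,0,0]]]'
```

```text
t: 29.4
ee_pos: [666.5, -32.5, 42.8]
orientation: [2.183, 2.258, 0.001]
ft_force: [0.9, -0.1, -0.1]
width: 87.9
grasp_force: 0.0
t: 30.2
ee_pos: [666.2, -32.1, 42.3]
orientation: [2.183, 2.259, -0.0]
ft_force: [0.5, 0.7, 0.4]
width: 29.4
grasp_force: 30.0
```

```bash
python3 -m inch '[[[0,0,-25,0,0,0,0],[0,0,-65,0,0,0,0],[0,0,-100,0,0,0,0],[0,0,-120,0,0,0,0],[-42,-24,-120,0,0,0,0],[-84,-48,-120,0,0,0,0],[-126,-72,-120,0,0,0,0],[-168,-97,-120,0,0,0,0],[-205,-118,-120,0,0,0,0],[-226,-130,-120,0,0,0,0],[-226,-130,-110,0,0,0,0],[-226,-130,-95,0,0,0,0],[-226,-130,-85,0,0,0,0],[-226,-130,-85,0,0,0,0],[-226,-130,-85,0,0,0,0]]]'
python3 - <<'E'
from h import *
c=get('wrist'); f=c[0];s=status.get_obs(); print(s['ee_pos'],totool([543.8,-262.3,94.3]))
E
```

```text
t: 31.7
ee_pos: [544.2, -261.3, 126.6]
orientation: [-2.181, -2.26, 0.001]
ft_force: [0.1, 0.1, -1.1]
width: 29.4
grasp_force: 30.0
[ 544.46679935 -261.5976951   127.17157898] [-0.68414611 -0.68301386 32.87162902]
```

```bash
python3 -m inch '[[[-0.3,-0.7,5,0,0,0,0],[-0.3,-0.7,10,0,0,0,0],[-0.3,-0.7,14,0,0,0,0],[-0.3,-0.7,18,0,0,0,0],[-0.3,-0.7,21,0,0,0,0],[-0.3,-0.7,24,0,0,0,0],[-0.3,-0.7,26,0,0,0,0],[-0.3,-0.7,26,0,0,0,0]]]'
```

```text
t: 32.55
ee_pos: [543.1, -262.7, 101.1]
orientation: [-2.183, -2.259, 0.0]
ft_force: [0.4, 0.0, -1.0]
width: 29.4
grasp_force: 30.0
```

Underside is about 63 mm, already over the pin, and no force shows.

```bash
python3 -m inch '[[[0.3,0.6,2,0,0,0,0],[0.3,0.6,4,0,0,0,0],[0.3,0.6,5.5,0,0,0,0],[0.3,0.6,6.5,0,0,0,0],[0.3,0.6,7,0,0,0,0],[0.3,0.6,7,0,0,0,0]]]'
```

```text
t: 33.15
ee_pos: [543.9, -262.4, 94.4]
orientation: [2.183, 2.259, 0.0]
ft_force: [-0.0, 0.0, -1.5]
width: 29.3
grasp_force: 30.0
```

```bash
python3 -m inch '[[[0,0,0.7,0,0,0,0],[0,0,1.2,0,0,0,0],[0,0,1.2,0,0,0,0],[0,0,1.2,0,0,0,0]]]'; python3 -m inch '[[[0,0,0,0,0,0,100],[0,0,0,0,0,0,100],[0,0,0,0,0,0,100],[0,0,0,0,0,0,100],[0,0,0,0,0,0,100],[0,0,0,0,0,0,100],[0,0,-30,0,0,0,100],[0,0,-70,0,0,0,100],[0,0,-120,0,0,0,100],[0,0,-150,0,0,0,100],[0,0,-150,0,0,0,100],[0,0,-150,0,0,0,100]]]'
python3 - <<'E'
from h import *
c=get('wrist'); f=c[0];s=status.get_obs(); print(s['ee_pos'],totool([597.2,242.5,240]))
a=f[110:350,160:480]; d=get('side'); b=cv2.resize(d[0][310:430,300:460],(320,240),interpolation=2)
save('w8',cv2.resize(np.hstack([a,b]),(800,300)))
E
```

```text
t: 33.55
ee_pos: [544.0, -262.5, 94.2]
orientation: [2.183, 2.259, 0.0]
ft_force: [-3.6, 1.0, 9.1]
width: 29.7
grasp_force: 30.0
t: 34.75
ee_pos: [543.9, -262.5, 243.5]
orientation: [2.183, 2.258, 0.001]
ft_force: [0.6, -0.2, -0.1]
width: 87.9
grasp_force: 0.0
[ 543.23261992 -262.10422284  242.29352455] [502.47413584  71.10932955   2.52312145]
```

View pics/w8.png

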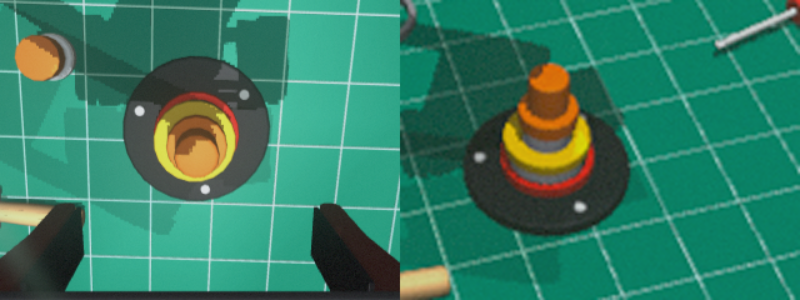

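Keeper is fully seated at left (195,155) over yellow and red, and the side view shows the stack upright. Now back to the selector.

```bash
python3 -m inch '[[[48,7,0,0,0,0,100],[96,14,0,0,0,0,100],[144,21,0,0,0,0,100],[192,28,0,0,0,0,100],[240,35,0,0,0,0,100],[288,41,0,0,0,0,100],[336,48,0,0,0,0,100],[384,55,0,0,0,0,100],[432,62,0,0,0,0,100],[470,68,0,0,0,0,100],[495,71,0,0,0,0,100],[502,71,0,0,0,0,100],[502,71,0,0,0,0,100],[502,71,0,0,0,0,100],[502,71,0,0,0,0,100]]]'
python3 - <<'E'
from h import *
c=get('wrist');f=c[0]; save('w9',f[120:320,200:440].repeat(2,0).repeat(2,1)); s=status.get_obs(); print(s['ee_pos'],s['qpos'].round(2),totool([597.2,242.5,69.5]))
E
```

```text
t: 36.35
ee_pos: [597.6, 240.3, 242.7]
orientation: [-2.185, -2.257, 0.002]
ft_force: [-0.4, -0.9, 0.3]
width: 87.8
grasp_force: 0.0
[597.76424987 240.29593909 243.00304818] [ 0.36  0.45  1.58 -0.    1.11  0.33] [  2.28227597  -0.41932965 173.50244773]
```

View pics/w9.png

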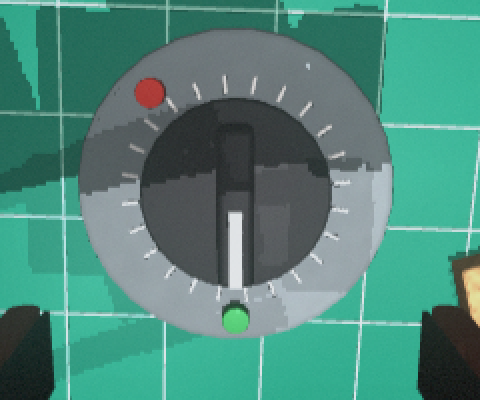

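The stripe at (235,250) still points at the green dog at (235,320); the red dog is at (150,93). I'll grip and make the first half of the turn.

```bash
python3 -m inch '[[[2,0,50,0,0,0,100],[2,0,100,0,0,0,100],[2,0,135,0,0,0,100],[2,0,155,0,0,0,100],[2,0,165,0,0,0,100],[2,0,172,0,0,0,100],[2,0,172,0,0,0,100],[2,0,172,0,0,0,0],[2,0,172,0,0,0,0],[2,0,172,0,0,0,0],[2,0,172,0,0,0,0],[2,0,172,0,0,0,0],[2,0,172,0,0,0,0],[2,0,172,0,0,0,0],[2,0,172,0,0,0,0],[2,0,172,0,0,0,0],[2,0,172,0,0,0,0],[2,0,172,0,0,0,0]]]'
python3 -m inch '[[[0,0,0,0,0,0.14,0],[0,0,0,0,0,0.28,0],[0,0,0,0,0,0.42,0],[0,0,0,0,0,0.56,0],[0,0,0,0,0,0.7,0],[0,0,0,0,0,0.84,0],[0,0,0,0,0,0.98,0],[0,0,0,0,0,1.12,0],[0,0,0,0,0,1.24,0],[0,0,0,0,0,1.24,0],[0,0,0,0,0,1.24,0]]]'
```

```text
t: 38.2
ee_pos: [597.3, 243.7, 71.1]
orientation: [-2.183, -2.259, 0.001]
ft_force: [-1.7, -0.5, 1.9]
width: 16.1
grasp_force: 30.0
t: 39.3
ee_pos: [597.9, 243.3, 71.1]
orientation: [3.088, 0.575, 0.0]
ft_force: [1.3, -2.9, -0.5]
width: 15.7
grasp_force: 30.0
```

```bash
python3 -m inch '[[[0,0,0,0,0,0,100],[0,0,0,0,0,0,100],[0,0,0,0,0,0,100],[0,0,0,0,0,0,100],[0,0,0,0,0,0,100],[0,0,0,0,0,0,100],[0,0,-30,0,0,0,100],[0,0,-60,0,0,0,100],[0,0,-60,0,0,0,100]]]'; python3 -m inch '[[[0,0,0,0,0,-0.14,100],[0,0,0,0,0,-0.28,100],[0,0,0,0,0,-0.42,100],[0,0,0,0,0,-0.56,100],[0,0,0,0,0,-0.7,100],[0,0,0,0,0,-0.84,100],[0,0,0,0,0,-0.98,100],[0,0,0,0,0,-1.12,100],[0,0,0,0,0,-1.26,100],[0,0,0,0,0,-1.4,100],[0,0,0,0,0,-1.54,100],[0,0,0,0,0,-1.571,100],[0,0,0,0,0,-1.571,100]]]'; python3 -m inch '[[[0,0,0,0,0,-0.14,100],[0,0,0,0,0,-0.28,100],[0,0,0,0,0,-0.42,100],[0,0,0,0,0,-0.56,100],[0,0,0,0,0,-0.7,100],[0,0,0,0,0,-0.84,100],[0,0,0,0,0,-0.98,100],[0,0,0,0,0,-1.12,100],[0,0,0,0,0,-1.26,100],[0,0,0,0,0,-1.4,100],[0,0,0,0,0,-1.54,100],[0,0,0,0,0,-1.571,100],[0,0,0,0,0,-1.571,100],[0,0,0,0,0,-1.571,100],[0,0,0,0,0,-1.571,100]]]'
python3 - <<'E'
from h import *
s=status.get_obs(); M=R.from_rotvec(s['orientation']).as_matrix(); print(s['ee_pos'],s['qpos'].round(2),np.arctan2(M[1,1],M[0,1]),totool([597.2,242.5,69.5]))
E
```

```text
t: 40.2
ee_pos: [600.2, 244.7, 135.2]
orientation: [-3.088, -0.57, -0.011]
ft_force: [-0.1, 0.2, 0.2]
width: 84.7
grasp_force: 0.0
t: 41.5
ee_pos: [597.3, 243.6, 130.4]
orientation: [-1.781, -2.587, 0.001]
ft_force: [-0.0, 0.2, -0.3]
width: 87.6
grasp_force: 0.0
t: 43.0
ee_pos: [597.6, 243.7, 131.0]
orientation: [0.569, -3.089, 0.0]
ft_force: [-0.7, 0.8, -0.1]
width: 87.8
grasp_force: 0.0
[597.58670067 243.66785641 130.98315441] [ 0.37  0.59  1.65  0.    0.91 -1.57] 1.934774753037154 [ 0.76147201 -0.95435357 61.48333979]
```

```bash
python3 -m inch '[[[0.5,-0.7,30,0,0,0,100],[0.5,-0.7,50,0,0,0,100],[0.5,-0.7,60,0,0,0,100],[0.5,-0.7,60,0,0,0,100],[0.5,-0.7,60,0,0,0,0],[0.5,-0.7,60,0,0,0,0],[0.5,-0.7,60,0,0,0,0],[0.5,-0.7,60,0,0,0,0],[0.5,-0.7,60,0,0,0,0],[0.5,-0.7,60,0,0,0,0],[0.5,-0.7,60,0,0,0,0],[0.5,-0.7,60,0,0,0,0],[0.5,-0.7,60,0,0,0,0],[0.5,-0.7,60,0,0,0,0],[0.5,-0.7,60,0,0,0,0]]]'
python3 -m inch '[[[0,0,0,0,0,0.14,0],[0,0,0,0,0,0.28,0],[0,0,0,0,0,0.42,0],[0,0,0,0,0,0.56,0],[0,0,0,0,0,0.7,0],[0,0,0,0,0,0.84,0],[0,0,0,0,0,0.98,0],[0,0,0,0,0,1.12,0],[0,0,0,0,0,1.225,0],[0,0,0,0,0,1.225,0],[0,0,0,0,0,1.225,0]]]'
python3 -m inch '[[[0,0,0,0,0,0,100],[0,0,0,0,0,0,100],[0,0,0,0,0,0,100],[0,0,0,0,0,0,100],[0,0,0,0,0,0,100],[0,0,0,0,0,0,100],[0,0,-30,0,0,0,100],[0,0,-70,0,0,0,100],[0,0,-110,0,0,0,100],[0,0,-150,0,0,0,100],[0,0,-170,0,0,0,100],[0,0,-170,0,0,0,100],[0,0,-170,0,0,0,100]]]'
python3 - <<'E'
from h import *
c=get('wrist');f=c[0]; t=get('top'); save('wa',cv2.resize(np.hstack([f[100:340,200:440],cv2.resize(t[0][175:275,165:265],(240,240))]),(800,400)))
r=circ(c,blob(f,(0,100,60),(8,255,255),(200,100,440,340)),45)
m=cv2.inRange(cv2.cvtColor(f,cv2.COLOR_RGB2HSV),np.array((0,0,140)),np.array((179,60,255)));m[:,:300]=0;m[:,340:]=0;m[:100]=0;m[300:]=0
k=max(cv2.findContours(m,0,1)[0],key=cv2.contourArea)[:,0]; print(cv2.boundingRect(k))
P=np.array([ray(c,u,v,80)[:2] for u,v in k]).astype(np.float32); l=cv2.fitLine(P,2,0,.01,.01).ravel(); print(r,np.arctan2(l[1],l[0]),l, np.arctan2(r[1]-242.5,r[0]-597.2))
E
```

```text
t: 44.5
ee_pos: [597.4, 243.0, 71.1]
orientation: [0.57, -3.089, -0.0]
ft_force: [-1.0, 1.6, 0.6]
width: 15.7
grasp_force: 30.0
t: 45.6
ee_pos: [597.4, 242.9, 71.1]
orientation: [-1.305, -2.857, 0.0]
ft_force: [-0.1, 1.8, -0.1]
width: 15.7
grasp_force: 30.0
t: 46.9
ee_pos: [597.2, 242.7, 240.8]
orientation: [-1.309, -2.856, 0.0]
ft_force: [0.4, 0.0, -0.1]
width: 87.6
grasp_force: 0.0
(300, 261, 40, 39)
[556.6 290.4   6.3] 0.99769294 [5.4224223e-01 8.4022218e-01 6.2976324e+02 2.0905898e+02] 2.2738949302271028
```

View pics/wa.png

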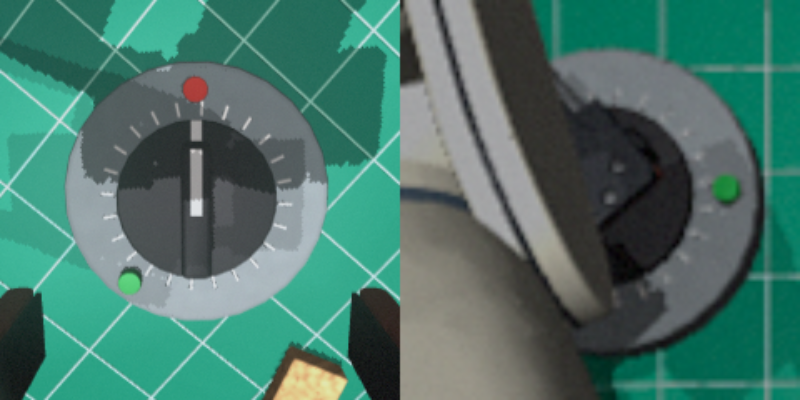

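The pointer at (196,130) stands at the red dog at (195,89). One last numeric check of the stack, then I'll hand in.

```bash
python3 - <<'E'
from h import *
t=get('top'); f=t[0]
k=blob(f,(22,130,80),(34,255,255),(425,205,510,285)); print('yel',circ(t,cv2.convexHull(k)[:,0],44))
k=blob(f,(0,130,60),(7,255,255),(425,205,510,285)); print('red',circ(t,cv2.convexHull(k)[:,0],22))
k=blob(f,(8,120,130),(20,255,255),(455,222,495,262)); print('keeper',circ(t,k,93))
print(ctrl.close_job())
E
```

```text
yel [ 542.  -266.3   31.9]
red [ 543.3 -263.7   34.3]
keeper [ 541.3 -256.3   16.5]
the job is handed in; nothing more can be done
None
```

I handed the job in at about 47 s on the robot clock. Red and yellow, the only collars present, are home on the spindle with the keeper seated on top. The selector went to green before loading and to red afterwards, clockwise (the shorter way) both times. The final camera check showed the stack in place, but the judge's result was not shown.

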